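Unscrew the oil filler cap of a gear reducer

ROBOT

A 6-joint arm with a two-finger parallel gripper is mounted at the origin on a cart in front of the work surface, level with it; the furniture and walls round the work are solid. World frame = base frame: x ahead of the robot, y to its left, z up, the work surface at z = 0. Lengths are in m, angles in rad, forces in N, time in s.
With the tool pointing down it reaches from about 0.35 to 0.975 m from the base axis. Payload 4.9 kg.
Tool frame: the origin (TCP) lies at the very end of the fingers, on their centre line; the grasp point (between the pads) lies 19 mm behind it; z points along the fingers, y is the line along which they close (so a half turn about z gives the same grasp; the last joint's range is limited). The gripper opens to 85 mm and grips with 20 to 120 N. Pads are 22 mm wide; open, the fingers measure 114 mm over their backs; the gripper's body (76 mm by 85 mm) begins 54 mm behind the grasp point. The pads swing forward as they close: fully open they stand 13 mm farther back than shut.
Start: joints at [1.108, 0.053, 1.613, -0, 1.476, -0.119], TCP at [0.211, 0.588, 0.231] pointing down, gripper open.
Joint ranges: [-3.01, 3.01], [-1.01, 2.22], [0.06, 2.58], [-1.02, 4.17], [0.09, 2.62], [-3.14, 3.14]. Speed limits (rad/s): [2.57, 2.57, 3.14, 3.14, 3.14, 3.14].

INTERFACE

Orientations are given as a unit quaternion [w, x, y, z].
In Python, from plant import manip, vision, order gives the robot as it stands.
- The arm moves only by the tool play_rows, never from a script. Its argument "steps" is a list that holds one entry, the list of rows, each a list of 6 numbers: the shift along the tool's x, y, z in mm, then the turn, a rotation vector about the tool's x, y, z in degrees. A call has 1 to 12 rows; each row is the pose to reach, as a shift and turn from the pose commanded when the call began, along the tool's axes at that moment; what a row does not reach only later rows make up. A row lasts 1/12 s, in which the tool goes at most 41.7 mm and 7.16 degrees, less where a joint would pass 70% of its speed; a pose out of reach is approached as far as the arm can. A call with a gripper value outside its range is refused whole. "claw" is the gripper's target within -1 to 1 (fully open at 1, half-way at 0, shut at -1), set as the call begins (left out, the last holds). The fingers move at their own pace and stop on an object; the grip force is fixed at half the most. Time passes only in rows, so rows that repeat a pose let the fingers close. It gives the time, the measured TCP pose, the force, the opening and the grip force at its end, in the units of the state.
- manip.state(): the state, without advancing time (a new reading comes with each control period).
- vision.grab_frame(name): name is "scene" or "top" or "wrist"; returns (picture, depth): 480x640x3 uint8, blue, green, red; 480x640 float32, m along the optical axis (not along the pixel's ray), 0 where there is no reading.
- vision.camera_info(name): a dict with "K" (3x3 intrinsics, pixels), "eye" and "orientation" of the camera in the world; the wrist camera has in their place "T_tool_cam" (4x4, takes a point from camera to tool coordinates, whose origin is the TCP and whose axes are the flange's). Camera axes: x right, y down, z forward; pixel columns grow to the right and rows downward; lengths in m; the calibration is good to about 2 mm. A picture is of the moment at which its call begins: read the wrist's pose just before it. camera_info takes no time and is no camera call.
- order.job_done(): hands the job in; it is judged then, once.
The state is a dict: "time": time; "joint_pos": joint angles; "joint_vel": joint speeds; "joint_efforts": joint torques, N m; "tool_pos": TCP position; "tool_rot": TCP orientation; "contact_force": force on the tool from outside, world axes, zero at the start; "ft_torque": the same for the moment, N m; "gripper_width": opening from 0.0 (shut) to 1.0 (fully open); "grasp_force": force on a finger pad.
Only numpy, scipy, OpenCV 4.12 (cv2) and the standard library are available. Lean on these libraries where they do the work, as an engineer would, in place of code of your own. Each camera call takes 0.05 s, during which the arm holds its last target. There are 200 camera calls.

TASK

Take the filler cap off the small grey gear reducer so that its oil can be topped up: unscrew the cap anticlockwise over several turns of the hand without forcing the thread, keep hold of it as it comes free, and gently set it down, mouth downward, in the middle of the round steel parts dish. Leave the other things as they are.

Things in the scene. Friction and masses are not known exactly. Their poses are not given: they have to be found in the camera images.
- reducer: small grey worm gear reducer, bolted down (cannot move): foot 130 x 100 mm, housing 100 x 84 mm and 64 mm high, round boss to 72 mm, a bare steel output shaft out of one side. Origin: centre of its underside, on the filler neck's axis; z up. The upright steel neck on the boss is 32 mm across (40 over its thread ridges) and ends 106 mm above the worktop
- neck_top (a point): centre of the neck's top. Right-hand thread: anticlockwise from above unscrews, the cap climbs 8 to 20 mm a turn (not known closer), with 1.5 mm axial and 1 mm sideways play. Its lugs leave the thread after 1.1 to 1.5 turns, felt as it lifts freely; let go, it stays. Oiled, it turns easily if the hand rises with the cap; a hand too low, pulling or off axis loads it: over 25 N on the cap spoils the thread
- cap: black round screw cap on top of the reducer, a loose part of about 150 g, 58 mm high: upper 26 mm a solid knurled head of 51 mm diameter, below it a hollow skirt, 50 mm outside, 44 mm inside, 32 mm deep, open below, four small lugs inside. Origin: centre of the skirt's lower rim; z up. Screwed home at the start, rim about 2 mm above the boss (74 to 75 mm above the worktop)
- cap_grip (a point): middle of the cap's head, on its axis, 45 mm above the skirt's lower rim; the head is round and may be gripped across at any angle
- dish: shallow round steel parts dish, 128 mm over the rim and 16 mm high, inner floor 110 mm across and 4 mm above the worktop; heavy (0.9 kg). Origin: centre of its underside. The cap stands on its floor on the skirt's rim
- wax_tin: bystander, leave alone: round tin of paste wax, 95 mm across, 33 mm high, to the left of the dish; origin: centre of its underside
- masking_tape: bystander, leave alone: roll of masking tape, 104 mm across, 25 mm high, lying behind the dish; origin: centre of its underside
- tape_measure: bystander, leave alone: tape measure, 38 x 84 x 68 mm, to the right of the reducer; origin: centre of its underside
- offcut_4: bystander, leave alone: square wooden offcut, 68 x 70 x 19 mm, lying close behind the reducer; origin: centre of its underside
- spring_clamp: bystander, leave alone: black spring clamp, 96 x 142 x 28 mm, at the left; origin: centre of its underside
There are look-alikes about, which are no part of the job. Of the things like the cap, leave any that is orange; of the rest the smaller one is meant.

How it is judged:
By the outcome, as a careful person would: the job done as asked, in the order asked, and still so for the second after the job is handed in, with the robot touching nothing.
It also fails if it takes over 72 s, if anything falls off the work surface, if the arm or the gripper's body presses on something with over 40 N, if the wrist force passes 120 N, or if a joint passes its speed limit or range.

## Working session

There is one attempt and no reset: what is moved stays moved. The work goes in short steps, Python scripts to look and compute and a tool call to move; the robot and the scene stay as the last step left them, time stands still between calls to the robot, and variables do not carry over. Pictures are saved under pics/ and viewed, at most 10 in all, crops included, and the job is handed in when it is done.

Besides the shell and the picture viewer there is one more tool, called after "Emit:" as name(argument=value, ...), one argument or row to a line, values as JSON. play_rows: Moves the arm, as the interface text tells. Its arguments: {"type":"object","properties":{"steps":{"type":"array"},"claw":{"type":"number"}},"required":["steps"]}

```bash
mkdir -p pics; python3 - <<'E'
from plant import manip, vision, order
import cv2,numpy as np
s=manip.state();print(s)
for n in("scene","top"):
    p,d=vision.grab_frame(n);cv2.imwrite(f"pics/{n}0.png",p);np.save(f"{n}0.npy",d)
    print(vision.camera_info(n))
print(vision.camera_info("wrist"))
E
```

```text
{'time': 0.0, 'joint_pos': array([ 1.10800397e+00,  5.33711731e-02,  1.61428970e+00,  1.81148194e-05,
        1.47597609e+00, -1.19026957e-01]), 'joint_vel': array([-0.00208298, -0.00015693, -0.00056298,  0.00030951,  0.00027209,
       -0.00033467]), 'joint_efforts': array([ 1.32276517e-03, -3.93674719e+01, -3.70180893e+01,  3.58152317e-05,
        6.83415463e-03,  2.20759091e-06]), 'tool_pos': array([0.21038119, 0.58787545, 0.2300567 ]), 'tool_rot': array([-3.01815107e-04,  1.71038373e-01,  9.85263838e-01, -9.76620589e-04]), 'contact_force': array([ 0.1536232 ,  0.37332502, -0.24743846]), 'ft_torque': array([0.0343721 , 0.02835204, 0.05311969]), 'grasp_force': 0.0, 'gripper_width': 0.9995292523327477}
{'K': array([[461.80763555,   0.        , 326.52508156],
       [  0.        , 461.80763555, 245.38798337],
       [  0.        ,   0.        ,   1.        ]]), 'eye': array([-0.07723909, -1.03391448,  0.8782575 ]), 'orientation': array([-0.44369004,  0.84983695, -0.24721955,  0.14070821])}
{'K': array([[598.17399103,   0.        , 308.93908848],
       [  0.        , 598.17399103, 228.4547992 ],
       [  0.        ,   0.        ,   1.        ]]), 'eye': array([-0.06371122,  0.14015876,  1.84129846]), 'orientation': array([ 0.1039437 , -0.56583982,  0.80369005, -0.15199772])}
{'K': array([[432.6455481 ,   0.        , 311.82597017],
       [  0.        , 432.6455481 , 244.1472864 ],
       [  0.        ,   0.        ,   1.        ]]), 'T_tool_cam': array([[ 2.11670486e-04, -9.55206546e-01, -2.95939875e-01,
         7.54998490e-02],
       [ 9.99999515e-01, -8.26135626e-05,  9.81900121e-04,
        -5.98827744e-05],
       [-9.62366070e-04, -2.95939939e-01,  9.55206065e-01,
        -1.43102917e-01],
       [ 0.00000000e+00,  0.00000000e+00,  0.00000000e+00,
         1.00000000e+00]])}
```

View pics/scene0.png

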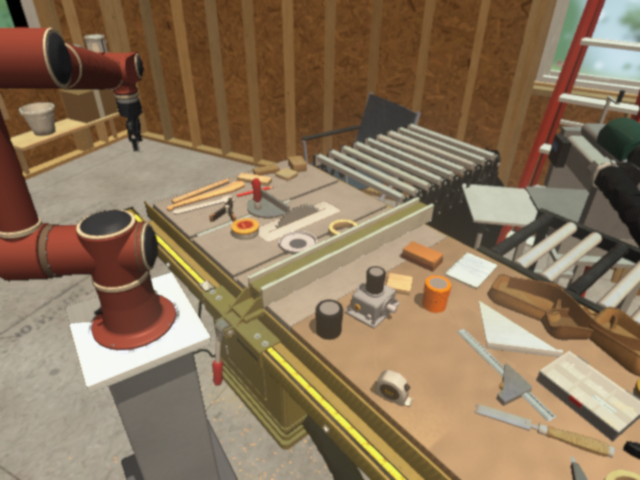

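View pics/top0.png

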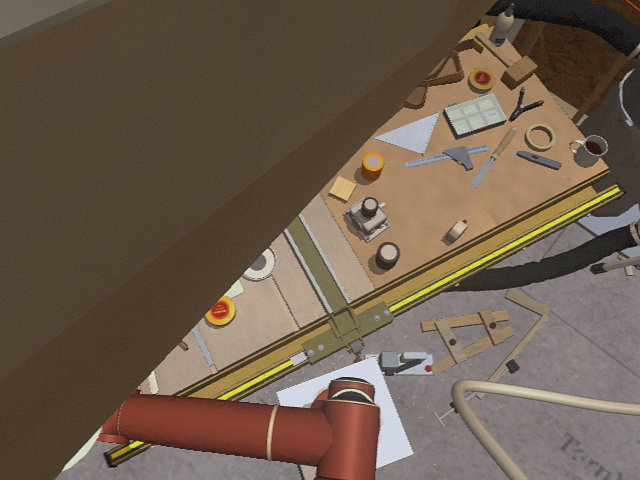

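Scene view: the reducer carries a dark cap at (375,275). There are two look-alikes: a larger black one at (328,318) and an orange one at (437,293). The steel dish is at (297,243), beyond the fence. In the top view the cap is at (370,205), the large black one at (388,255), the orange one at (373,163) and the dish at (260,263). The cap meant is the smaller dark one on the reducer. I'll confirm that with a crop and measure.

```bash
cat > h.py <<'E'
import numpy as np,cv2
from scipy.spatial.transform import Rotation as R
from plant import manip,vision,order
def rot(q): return R.from_quat(np.r_[q[1:],q[0]]).as_matrix()
def campose(n,s=None):
    c=vision.camera_info(n)
    if n!="wrist": return c["K"],rot(c["orientation"]),np.array(c["eye"])
    s=s or manip.state();T=c["T_tool_cam"];Rt=rot(s["tool_rot"])
    return c["K"],Rt@T[:3,:3],s["tool_pos"]+Rt@T[:3,3]
def ray(P,u,v):
    K,Rc,e=P;uv=np.atleast_2d(np.c_[u,v]);d=np.c_[(uv-K[:2,2])/[K[0,0],K[1,1]],np.ones(len(uv))]
    return e,d@Rc.T
def plane(P,u,v,z):
    e,d=ray(P,u,v);return e+d*((z-e[2])/d[:,2])[:,None]
def cloud(P,dep):
    v,u=np.mgrid[:480,:640];e,d=ray(P,u.ravel(),v.ravel())
    w=(e+d*dep.ravel()[:,None]).reshape(480,640,3);w[dep==0]=np.nan;return w
E
python3 - <<'E'
from h import *
out=[]
for n,c in(("scene",(375,285)),("top",(370,215))):
    p=cv2.imread(f"pics/{n}0.png");P=campose(n);w=cloud(P,np.load(f"{n}0.npy"))
    pts={"scene":dict(cap=(376,271),big=(328,306),orange=(437,281),dish=(297,243),tin=(245,226),fence=(350,240),fence2=(425,208),fence3=(260,282),tape=(341,227),reducer=(365,302),tm=(393,380)),
     "top":dict(cap=(370,203),big=(388,250),orange=(373,160),dish=(261,263),tin=(220,310),fence=(320,265),fencetop=(350,300),f3=(295,225),brown=(200,200),brown2=(300,150),armred=(230,420))}[n]
    for k,(u,v) in pts.items(): print(n,k,np.nanmedian(w[v-1:v+2,u-1:u+2],(0,1)).round(3))
    x,y=c;o=cv2.resize(p[y-70:y+70,x-85:x+85],None,fx=2.35*1.5/1.5,fy=2.35,interpolation=2);out.append(o)
    if n=="scene": x,y=300,240
    else:x,y=255,265
    o=cv2.resize(p[y-70:y+70,x-85:x+85],None,fx=2.35,fy=2.35,interpolation=2);out.append(o)
cv2.imwrite("pics/crop1.png",np.vstack([np.hstack(out[:2]),np.hstack(out[2:])])[:600,:800])
E
```

```text
scene cap [ 0.575 -0.299  0.13 ]
scene big [ 0.423 -0.301  0.079]
scene orange [ 0.736 -0.373  0.079]
scene dish [0.556 0.09  0.003]
scene tin [0.435 0.234 0.031]
scene fence [ 0.669 -0.054  0.056]
scene fence2 [ 1.002 -0.04   0.069]
scene fence3 [ 0.331 -0.095  0.054]
scene tape [ 0.745  0.104 -0.004]
scene reducer [ 0.529 -0.319  0.06 ]
scene tm [ 0.42  -0.565  0.067]
top cap [ 0.573 -0.3    0.133]
top big [ 0.425 -0.307  0.082]
top orange [ 0.733 -0.38   0.083]
top dish [0.545 0.076 0.004]
top tin [0.433 0.243 0.033]
top fence [ 0.46  -0.094  0.057]
top fencetop [ 0.33  -0.15   0.006]
top f3 [ 0.612 -0.064  0.057]
top brown [-0.005  0.144  1.72 ]
top brown2 [0.018 0.113 1.684]
top armred [0.053 0.252 0.645]
```

View pics/crop1.png

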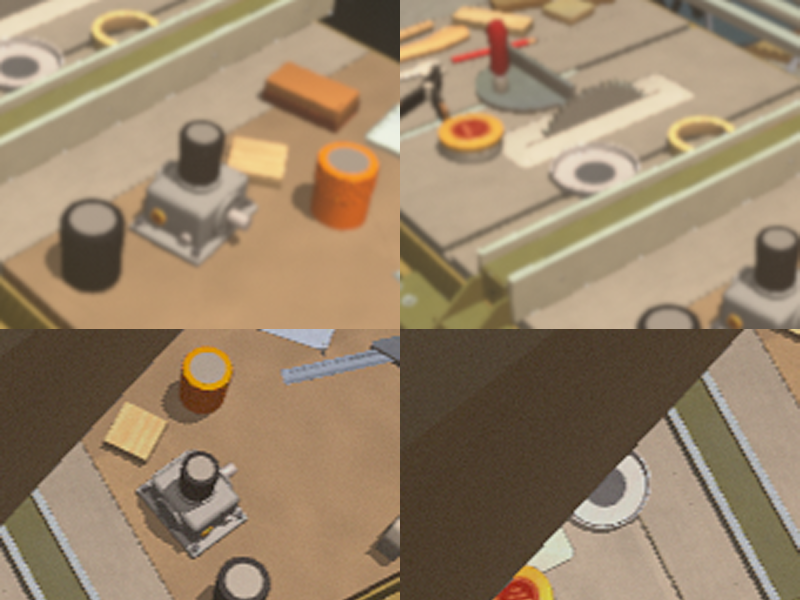

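The crop confirms it: the smaller black cap sits on the reducer's boss, and the larger black one and the orange one stand loose on the bench. Next I'll fit the cap and dish centres.

```bash
cat >> h.py <<'E'
def yawx(s): r=rot(s["tool_rot"]);return np.degrees(np.arctan2(r[1,0],r[0,0]))
def rel(p,yaw=None):
    s=manip.state();r=rot(s["tool_rot"]);d=r.T@(np.array(p)-s["tool_pos"])*1000
    t=None if yaw is None else -((yaw-yawx(s)+180)%360-180)
    print("shift",d.round(1),"turn z",t,"pos",s["tool_pos"].round(4),"yaw",yawx(s).round(1),"tilt",r[:,2].round(4),"j6",np.degrees(s["joint_pos"][5]).round(1))
E
python3 - <<'E'
from h import *
from scipy.optimize import least_squares
def circ(xy):
    f=least_squares(lambda q:np.hypot(*(xy-q[:2]).T)-q[2],[*xy.mean(0),.05],loss="soft_l1",f_scale=.001);return f.x.round(4)
for n in("scene","top"):
    P=campose(n);w=cloud(P,np.load(f"{n}0.npy"));X,Y,Z=w[...,0],w[...,1],w[...,2]
    m=(np.hypot(X-.575,Y+.3)<.04)&(Z>.122)&(Z<.145)
    print(n,"cap n",m.sum(),"mid",((X[m].min()+X[m].max())/2).round(4),((Y[m].min()+Y[m].max())/2).round(4),np.median(Z[m]).round(4))
    # grey top disc outline: contour at plane
    m8=m.astype(np.uint8);c=max(cv2.findContours(m8,0,1)[0],key=len)[:,0].astype(float)
    print(" capfit",circ(plane(P,c[:,0],c[:,1],.133)[:,:2]))
    m=(np.hypot(X-.553,Y-.085)<.085)&(Z>.009)&(Z<.03)
    print(" rim n",m.sum(),circ(np.c_[X[m],Y[m]]),X[m].min(),X[m].max(),Y[m].min(),Y[m].max())
    p=cv2.imread(f"pics/{n}0.png");h=cv2.cvtColor(p,40)
    box=(np.hypot(X-.553,Y-.085)<.1)
    inner=(p.max(2)<140)&box&(np.hypot(X-.553,Y-.085)<.05)
    v,u=np.nonzero(inner);q=plane(P,u,v,.004);print(" dark disc",len(u),q.mean(0).round(4))
    m=(X>.35)&(X<.8)&(Y>-.45)&(Y<.25)&(Z>.08)&(np.hypot(X-.575,Y+.3)>.04);print(" tall",m.sum(),w[m].min(0) if m.any() else "",w[m].max(0) if m.any() else "")
E
```

```text
scene cap n 222 mid 0.5704 -0.3022 0.1301
 capfit [ 0.5669 -0.3073  0.0268]
 rim n 117 [0.554  0.084  0.0613] 0.49213111498401163 0.618102724522114 0.02833203347543467 0.15099030606921793
 dark disc 93 [0.5531 0.083  0.004 ]
 tall 163 [ 0.38798386 -0.41420817  0.0800027 ] [ 0.76404992 -0.27808524  0.08369267]
top cap n 208 mid 0.5712 -0.2966 0.1307
 capfit [ 0.5698 -0.2962  0.0251]
 rim n 144 [0.5525 0.0865 0.057 ] 0.4738958381859171 0.5885486429327657 0.0028591598699147236 0.154846434570534
 dark disc 156 [0.5466 0.0838 0.004 ]
 tall 325 [ 0.386668   -0.41024937  0.08000234] [ 0.76309409 -0.02508788  0.09641179]
```

Emit:
play_rows(
  steps=[
    [[-320, -356, -20, 0, 0, 80], [-320, -356, -20, 0, 0, 80], [-320, -356, -20, 0, 0, 80], [-320, -356, -20, 0, 0, 80], [-320, -356, -20, 0, 0, 80], [-320, -356, -20, 0, 0, 80], [-320, -356, -20, 0, 0, 80], [-320, -356, -20, 0, 0, 80], [-320, -356, -20, 0, 0, 80], [-320, -356, -20, 0, 0, 80], [-320, -356, -20, 0, 0, 80], [-320, -356, -20, 0, 0, 80]],
  ],
  claw=1,
)

```text
time: 1.1
tool_pos: [0.3927, 0.142, 0.2512]
tool_rot: [0.001, 0.767, 0.642, -0.0]
contact_force: [-0.8, -0.1, -0.4]
gripper_width: 1.005
grasp_force: 0.0
```

```bash
python3 -c "
from h import *
rel((.572,-.299,.25),-110);print(manip.state()['time'])"
```

```text
shift [-402.4  254.3    1.9] turn z -170.15514168032468 pos [0.3927 0.142  0.2512] yaw 79.8 tilt [ 7.0e-04 -1.3e-03 -1.0e+00] j6 19.8
1.1
```

Emit:
play_rows(
  steps=[
    [[-402, 254, 0, 0, 0, 84], [-402, 254, 0, 0, 0, 84], [-402, 254, 0, 0, 0, 84], [-402, 254, 0, 0, 0, 84], [-402, 254, 0, 0, 0, 84], [-402, 254, 0, 0, 0, 84], [-402, 254, 0, 0, 0, 84], [-402, 254, 0, 0, 0, 84], [-402, 254, 0, 0, 0, 84], [-402, 254, 0, 0, 0, 84], [-402, 254, 0, 0, 0, 84], [-402, 254, 0, 0, 0, 84]],
  ],
)

```text
time: 2.1
tool_pos: [0.5749, -0.298, 0.2499]
tool_rot: [0.0, 0.999, -0.037, -0.001]
contact_force: [-0.1, 1.0, -0.7]
gripper_width: 1.001
grasp_force: 0.0
```

```bash
python3 - <<'E'
from h import *
s=manip.state();rel((.572,-.299,.25),-110);P=campose("wrist",s);p,d=vision.grab_frame("wrist");cv2.imwrite("pics/w1.png",p);np.save("w1.npy",d)
w=cloud(P,d);m=(w[...,2]>.122)&(w[...,2]<.14)
print(m.sum(),np.nanmedian(w[m],0))
E
```

```text
shift [-2.9  1.2 -0.1] turn z 105.794568717059 pos [ 0.5749 -0.298   0.2499] yaw -4.2 tilt [-1.1e-03 -7.0e-04 -1.0e+00] j6 60.3
5098 [ 0.57532904 -0.29965244  0.13264818]
```

View pics/w1.png

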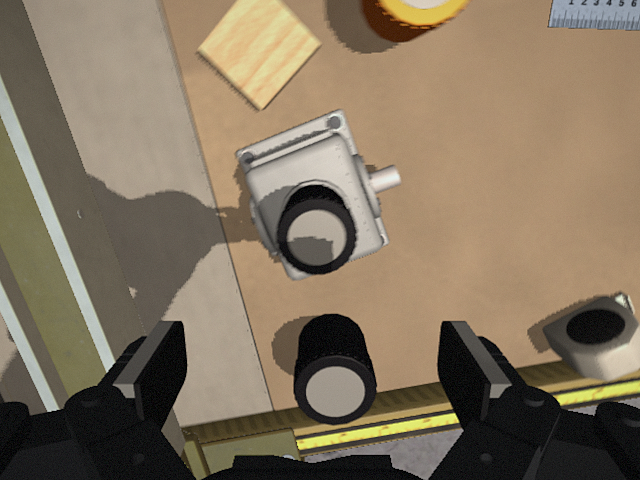

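The wrist view shows the cap head at (317,230), a dark ring with a grey disc, and the loose black look-alike at (335,375) nearer the robot. I'll turn on to the start of the wrist's range and measure again, which separates the calibration bias from the position.

Emit:
play_rows(
  steps=[
    [[-2, 1, 0, 0, 0, 82], [-2, 1, 0, 0, 0, 82], [-2, 1, 0, 0, 0, 82], [-2, 1, 0, 0, 0, 82], [-2, 1, 0, 0, 0, 82], [-2, 1, 0, 0, 0, 82], [-2, 1, 0, 0, 0, 82], [-2, 1, 0, 0, 0, 82], [-2, 1, 0, 0, 0, 82], [-2, 1, 0, 0, 0, 82], [-2, 1, 0, 0, 0, 82], [-2, 1, 0, 0, 0, 82]],
  ],
)

```text
time: 3.15
tool_pos: [0.5722, -0.2938, 0.2506]
tool_rot: [0.0, 0.732, -0.681, -0.001]
contact_force: [-0.0, -0.2, 0.6]
gripper_width: 1.0
grasp_force: 0.0
```

Emit:
play_rows(
  steps=[
    [[0, 0, 0, 0, 0, 25], [0, 0, 0, 0, 0, 25], [0, 0, 0, 0, 0, 25], [0, 0, 0, 0, 0, 25], [0, 0, 0, 0, 0, 25], [0, 0, 0, 0, 0, 25]],
  ],
)

```text
time: 3.65
tool_pos: [0.5723, -0.294, 0.2509]
tool_rot: [-0.0, -0.57, 0.822, 0.0]
contact_force: [-0.2, 0.3, -0.8]
gripper_width: 0.997
grasp_force: 0.0
```

```bash
cat >> h.py <<'E'
from scipy.optimize import least_squares
def capfit(P,p,d,near,zt=.1325,save=None):
    w=cloud(P,d);m=(np.abs(w[...,2]-zt)<.006)&(np.hypot(w[...,0]-near[0],w[...,1]-near[1])<.045)
    c=max(cv2.findContours(m.astype(np.uint8),0,1)[0],key=cv2.contourArea)[:,0].astype(float)
    z=np.median(w[m][:,2]);q=plane(P,c[:,0],c[:,1],zt)[:,:2]
    f=least_squares(lambda a:np.hypot(*(q-a[:2]).T)-a[2],[*q.mean(0),.025],loss="soft_l1",f_scale=.0005).x
    return f,z
E
python3 - <<'E'
from h import *
s=manip.state();rel((.574,-.299,.25));P=campose("wrist",s);p,d=vision.grab_frame("wrist");cv2.imwrite("pics/w2.png",p)
f2,z=capfit(P,p,d,(.574,-.299));y2=np.radians(yawx(s))
s1=dict(tool_pos=np.array([.5749,-.298,.2499]),tool_rot=np.array([0,.999,-.037,-.001]))
s1["tool_rot"]/=np.linalg.norm(s1["tool_rot"])
f1,z1=capfit(campose("wrist",s1),cv2.imread("pics/w1.png"),np.load("w1.npy"),(.574,-.299))
print(f1,z1,f2,z)
A=[];b=[]
for f,y in((f1,np.radians(-4.2)),(f2,y2)):
    c,sn=np.cos(y),np.sin(y);A+=[[1,0,c,sn],[0,1,sn,-c]];b+=list(f[:2])
print("cx cy bx by",np.linalg.solve(A,b))
E
```

```text
shift [ 4.1 -3.3  0.9] turn z None pos [ 0.5723 -0.294   0.2509] yaw -110.5 tilt [-7.e-04  5.e-04 -1.e+00] j6 166.7
[ 0.57370247 -0.29952724  0.02533536] 0.1327265401396183 [ 0.5733874  -0.30037802  0.02525935] 0.1327637080064934
cx cy bx by [ 5.73226412e-01 -2.99834671e-01  4.52260146e-04 -3.41473230e-04]
```

Emit:
play_rows(
  steps=[
    [[5, -3, 0, 0, 0, 0], [5, -3, 40, 0, 0, 0], [5, -3, 80, 0, 0, 0], [5, -3, 110, 0, 0, 0], [5, -3, 130, 0, 0, 0], [5, -3, 145, 0, 0, 0], [5, -3, 150, 0, 0, 0], [5, -3, 150, 0, 0, 0], [5, -3, 150, 0, 0, 0], [5, -3, 150, 0, 0, 0], [5, -3, 150, 0, 0, 0]],
  ],
)

```text
time: 4.62
tool_pos: [0.5748, -0.3011, 0.1037]
tool_rot: [0.001, -0.569, 0.823, -0.002]
contact_force: [-0.3, -0.6, 0.2]
gripper_width: 0.999
grasp_force: 0.0
```

```bash
python3 - <<'E'
from h import *
rel((.5732,-.2998,.1000));
P=[]
for i in range(3):
    s=manip.state();P.append(s["tool_pos"]);vision.grab_frame("wrist")
print(np.array(P).round(5),manip.state()["contact_force"])
E
```

```text
shift [-0.7  2.   3.7] turn z None pos [ 0.5748 -0.3011  0.1037] yaw -110.7 tilt [ 0.0032 -0.0022 -1.    ] j6 166.5
[[ 0.57479 -0.30111  0.10373]
 [ 0.57458 -0.30097  0.1034 ]
 [ 0.57438 -0.30079  0.10303]] [ 0.01267744 -1.00929462 -0.52822802]
```

Emit:
play_rows(
  steps=[
    [[0, 0, 0, 0, 0, 0], [0, 0, 0, 0, 0, 0], [0, 0, 0, 0, 0, 0], [0, 0, 0, 0, 0, 0], [0, 0, 0, 0, 0, 0], [0, 0, 0, 0, 0, 0]],
  ],
)

```text
time: 5.27
tool_pos: [0.5735, -0.3003, 0.1012]
tool_rot: [-0.0, -0.569, 0.823, 0.0]
contact_force: [0.1, -0.5, 0.0]
gripper_width: 1.001
grasp_force: 0.0
```

```bash
python3 - <<'E'
from h import *
rel((.5732,-.2998,.1000))
E
```

```text
shift [-0.3  0.5  1.2] turn z None pos [ 0.5735 -0.3003  0.1012] yaw -110.7 tilt [-1.e-04  0.e+00 -1.e+00] j6 166.5
```

Emit:
play_rows(
  steps=[
    [[-0.3, 0.4, 2, 0, 0, 0], [-0.3, 0.4, 2, 0, 0, 0], [-0.3, 0.4, 2, 0, 0, 0], [-0.3, 0.4, 2, 0, 0, 0], [-0.3, 0.4, 2, 0, 0, 0], [-0.3, 0.4, 2, 0, 0, 0]],
  ],
)

```text
time: 5.77
tool_pos: [0.5733, -0.2999, 0.0994]
tool_rot: [0.0, -0.569, 0.823, -0.0]
contact_force: [-0.5, 0.5, 0.5]
gripper_width: 1.004
grasp_force: 0.0
```

Emit:
play_rows(
  steps=[
    [[0, 0, 0, 0, 0, 0], [0, 0, 0, 0, 0, 0], [0, 0, 0, 0, 0, 0], [0, 0, 0, 0, 0, 0], [0, 0, 0, 0, 0, 0], [0, 0, 0, 0, 0, 0], [0, 0, 0, 0, 0, 0], [0, 0, 0, 0, 0, 0]],
  ],
  claw=-1,
)

```text
time: 6.43
tool_pos: [0.5736, -0.3, 0.0997]
tool_rot: [0.0, -0.569, 0.823, -0.0]
contact_force: [0.3, -1.8, 2.2]
gripper_width: 0.579
grasp_force: 62.5
```

Emit:
play_rows(
  steps=[
    [[0, 0, -0.2, 0, 0, -5], [0, 0, -0.4, 0, 0, -10], [0, 0, -0.6, 0, 0, -15], [0, 0, -0.8, 0, 0, -20], [0, 0, -1.0, 0, 0, -25], [0, 0, -1.2, 0, 0, -30], [0, 0, -1.2, 0, 0, -30], [0, 0, -1.2, 0, 0, -30], [0, 0, -1.2, 0, 0, -30]],
  ],
)

```text
time: 7.18
tool_pos: [0.5735, -0.3, 0.1009]
tool_rot: [-0.0, 0.762, -0.648, 0.0]
contact_force: [-0.4, -0.1, 4.3]
gripper_width: 0.583
grasp_force: 62.5
```

```bash
cat > st.py <<'E'
from h import *
s=manip.state();print(s["tool_pos"].round(4),"yaw",yawx(s).round(1),"F",s["contact_force"].round(1),"M",s["ft_torque"].round(2),"j6",np.degrees(s["joint_pos"][5]).round(1),s["time"])
E
python3 st.py
```

```text
[ 0.5735 -0.3     0.1009] yaw -80.8 F [-0.4 -0.1  4.3] M [0.   0.06 0.04] j6 136.6 7.1833
```

Emit:
play_rows(
  steps=[
    [[0, 0, -0.2, 0, 0, -5], [0, 0, -0.4, 0, 0, -10], [0, 0, -0.6, 0, 0, -15], [0, 0, -0.8, 0, 0, -20], [0, 0, -1.0, 0, 0, -25], [0, 0, -1.2, 0, 0, -30], [0, 0, -1.2, 0, 0, -30], [0, 0, -1.2, 0, 0, -30], [0, 0, -1.2, 0, 0, -30]],
  ],
)

```text
time: 7.93
tool_pos: [0.5737, -0.3002, 0.1023]
tool_rot: [0.0, 0.903, -0.429, 0.001]
contact_force: [0.2, 0.1, 5.4]
gripper_width: 0.582
grasp_force: 62.6
```

Emit:
play_rows(
  steps=[
    [[0, 0, -0.3, 0, 0, -5], [0, 0, -0.6, 0, 0, -10], [0, 0, -0.9, 0, 0, -15], [0, 0, -1.1, 0, 0, -20], [0, 0, -1.3, 0, 0, -25], [0, 0, -1.5, 0, 0, -30], [0, 0, -1.5, 0, 0, -30], [0, 0, -1.5, 0, 0, -30], [0, 0, -1.5, 0, 0, -30]],
  ],
)

```text
time: 8.68
tool_pos: [0.5736, -0.3, 0.1036]
tool_rot: [0.0, 0.983, -0.181, 0.0]
contact_force: [-0.8, -0.3, 4.7]
gripper_width: 0.577
grasp_force: 62.7
```

Emit:
play_rows(
  steps=[
    [[0, 0, -0.3, 0, 0, -6], [0, 0, -0.6, 0, 0, -12], [0, 0, -0.9, 0, 0, -18], [0, 0, -1.2, 0, 0, -24], [0, 0, -1.5, 0, 0, -30], [0, 0, -1.8, 0, 0, -36], [0, 0, -2.1, 0, 0, -42], [0, 0, -2.4, 0, 0, -48], [0, 0, -2.7, 0, 0, -54], [0, 0, -3, 0, 0, -60], [0, 0, -3, 0, 0, -60], [0, 0, -3, 0, 0, -60]],
  ],
)

```text
time: 9.68
tool_pos: [0.5735, -0.3, 0.1066]
tool_rot: [0.0, 0.942, 0.334, 0.0]
contact_force: [-0.2, -0.1, 5.6]
gripper_width: 0.581
grasp_force: 62.7
```

```bash
python3 st.py;python3 - <<'E'
from h import *
for n,a in(("scene",(.5704,-.3022)),("top",(.5712,-.2966))):
    p,d=vision.grab_frame(n);w=cloud(campose(n),d);w0=cloud(campose(n),np.load(n+"0.npy"))
    for W in(w0,w):
        m=(np.hypot(W[...,0]-.572,W[...,1]+.3)<.03)&(W[...,2]>.12)&(W[...,2]<.17);print(n,m.sum(),np.percentile(W[m][:,2],[30,50,70]).round(4))
cv2.imwrite("pics/sc2.png",p)
E
```

```text
[ 0.5735 -0.3     0.1066] yaw 39.1 F [-0.2 -0.1  5.6] M [-0.   -0.06  0.01] j6 16.7 9.6833
scene 236 [0.1288 0.13   0.131 ]
scene 320 [0.1338 0.1367 0.1382]
top 211 [0.1287 0.1306 0.1329]Traceback (most recent call last):
  File "<stdin>", line 5, in <module>
    return _quantile_unchecked(
        a, q, axis, out, overwrite_input, method, keepdims, weights)
    return _ureduce(a,
                    func=_quantile_ureduce_func,
    ...<5 lines>...
                    overwrite_input=overwrite_input,
                    method=method)
    r = func(a, **kwargs)
    result = _quantile(arr,
                       quantiles=q,
    ...<2 lines>...
                       out=out,
                       weights=wgt)
    slices_having_nans = np.isnan(arr[-1, ...])
                                  ~~~^^^^^^^^^
IndexError: index -1 is out of bounds for axis 0 with size 0
```

Emit:
play_rows(
  steps=[
    [[0, 0, -0.4, 0, 0, -6], [0, 0, -0.7, 0, 0, -12], [0, 0, -1.0, 0, 0, -18], [0, 0, -1.3, 0, 0, -24], [0, 0, -1.6, 0, 0, -30], [0, 0, -1.9, 0, 0, -36], [0, 0, -2.2, 0, 0, -42], [0, 0, -2.5, 0, 0, -48], [0, 0, -2.8, 0, 0, -54], [0, 0, -3.2, 0, 0, -60], [0, 0, -3.2, 0, 0, -60], [0, 0, -3.2, 0, 0, -60]],
  ],
)

```text
time: 10.78
tool_pos: [0.5733, -0.2999, 0.1094]
tool_rot: [0.0, 0.649, 0.761, -0.0]
contact_force: [0.4, 0.1, 5.3]
gripper_width: 0.578
grasp_force: 62.7
```

Emit:
play_rows(
  steps=[
    [[0, 0, -0.3, 0, 0, -6], [0, 0, -0.6, 0, 0, -12], [0, 0, -0.9, 0, 0, -18], [0, 0, -1.2, 0, 0, -24], [0, 0, -1.5, 0, 0, -30], [0, 0, -1.8, 0, 0, -36], [0, 0, -2.1, 0, 0, -42], [0, 0, -2.4, 0, 0, -48], [0, 0, -2.7, 0, 0, -54], [0, 0, -3, 0, 0, -60], [0, 0, -3, 0, 0, -60], [0, 0, -3, 0, 0, -60]],
  ],
)

```text
time: 11.78
tool_pos: [0.5732, -0.2998, 0.1122]
tool_rot: [-0.0, 0.182, 0.983, 0.0]
contact_force: [0.1, 0.0, 3.5]
gripper_width: 0.58
grasp_force: 62.6
```

Emit:
play_rows(
  steps=[
    [[0, 0, -0.3, 0, 0, -6], [0, 0, -0.6, 0, 0, -12], [0, 0, -0.9, 0, 0, -18], [0, 0, -1.2, 0, 0, -24], [0, 0, -1.5, 0, 0, -30], [0, 0, -1.8, 0, 0, -36], [0, 0, -2.1, 0, 0, -42], [0, 0, -2.4, 0, 0, -48], [0, 0, -2.7, 0, 0, -54], [0, 0, -3, 0, 0, -60], [0, 0, -3, 0, 0, -60], [0, 0, -3, 0, 0, -60]],
  ],
)

```text
time: 12.78
tool_pos: [0.5732, -0.2998, 0.1152]
tool_rot: [-0.0, -0.334, 0.943, 0.0]
contact_force: [-0.3, -0.1, 3.2]
gripper_width: 0.578
grasp_force: 62.6
```

```bash
python3 st.py
```

```text
[ 0.5732 -0.2998  0.1152] yaw -141.0 F [-0.3 -0.1  3.2] M [ 0.   -0.01 -0.01] j6 -163.2 12.7833
```

Emit:
play_rows(
  steps=[
    [[0, 0, 0, 0, 0, 0], [0, 0, 0, 0, 0, 0], [0, 0, 0, 0, 0, 0], [0, 0, 0, 0, 0, 0], [0, 0, 0, 0, 0, 0], [0, 0, 0, 0, 0, 0]],
  ],
  claw=1,
)

```text
time: 13.28
tool_pos: [0.5732, -0.2997, 0.1152]
tool_rot: [-0.0, -0.336, 0.942, 0.0]
contact_force: [-0.1, 0.7, 0.1]
gripper_width: 0.997
grasp_force: 0.0
```

Emit:
play_rows(
  steps=[
    [[0, 0, 0, 0, 0, 7], [0, 0, 0, 0, 0, 14], [0, 0, 0, 0, 0, 21], [0, 0, 0, 0, 0, 28], [0, 0, 0, 0, 0, 35], [0, 0, 0, 0, 0, 42], [0, 0, 0, 0, 0, 49], [0, 0, 0, 0, 0, 56], [0, 0, 0, 0, 0, 63], [0, 0, 0, 0, 0, 70], [0, 0, 0, 0, 0, 77], [0, 0, 0, 0, 0, 84]],
  ],
)

```text
time: 14.28
tool_pos: [0.5733, -0.2998, 0.1154]
tool_rot: [-0.0, 0.383, 0.924, -0.0]
contact_force: [0.0, 0.4, 0.4]
gripper_width: 1.0
grasp_force: 0.0
```

Emit:
play_rows(
  steps=[
    [[0, 0, 0, 0, 0, 7], [0, 0, 0, 0, 0, 14], [0, 0, 0, 0, 0, 21], [0, 0, 0, 0, 0, 28], [0, 0, 0, 0, 0, 35], [0, 0, 0, 0, 0, 42], [0, 0, 0, 0, 0, 49], [0, 0, 0, 0, 0, 56], [0, 0, 0, 0, 0, 63], [0, 0, 0, 0, 0, 70], [0, 0, 0, 0, 0, 77], [0, 0, 0, 0, 0, 84]],
  ],
)

```text
time: 15.28
tool_pos: [0.5733, -0.2998, 0.1154]
tool_rot: [-0.0, 0.903, 0.43, -0.0]
contact_force: [-0.3, -0.2, -0.6]
gripper_width: 0.997
grasp_force: 0.0
```

Emit:
play_rows(
  steps=[
    [[0, 0, 0, 0, 0, 7], [0, 0, 0, 0, 0, 14], [0, 0, 0, 0, 0, 21], [0, 0, 0, 0, 0, 28], [0, 0, 0, 0, 0, 35], [0, 0, 0, 0, 0, 42], [0, 0, 0, 0, 0, 49], [0, 0, 0, 0, 0, 56], [0, 0, 0, 0, 0, 63], [0, 0, 0, 0, 0, 70], [0, 0, 0, 0, 0, 77], [0, 0, 0, 0, 0, 84]],
  ],
)

```text
time: 16.28
tool_pos: [0.5733, -0.2998, 0.1154]
tool_rot: [0.0, 0.959, -0.285, -0.0]
contact_force: [-0.4, -0.6, 0.2]
gripper_width: 1.002
grasp_force: 0.0
```

Emit:
play_rows(
  steps=[
    [[0, 0, 0, 0, 0, 0], [0, 0, 0, 0, 0, 0], [0, 0, 0, 0, 0, 0], [0, 0, 0, 0, 0, 0], [0, 0, 0, 0, 0, 0], [0, 0, 0, 0, 0, 0]],
  ],
)

```text
time: 16.78
tool_pos: [0.5733, -0.2998, 0.1154]
tool_rot: [-0.0, 0.96, -0.281, -0.0]
contact_force: [0.3, 0.2, -0.5]
gripper_width: 1.002
grasp_force: 0.0
```

```bash
python3 - <<'E'
from h import *
s=manip.state();rel((.5732,-.2998,.1152));P=campose("wrist",s);p,d=vision.grab_frame("wrist");w=cloud(P,d)
m=(np.hypot(w[...,0]-.5732,w[...,1]+.2998)<.03)&(w[...,2]>.125);print(m.sum(),np.percentile(w[m][:,2],[20,50,80]));print(capfit(P,p,d,(.573,-.3),np.median(w[m][:,2])))
E
```

```text
shift [-0.1  0.   0.2] turn z None pos [ 0.5733 -0.2998  0.1154] yaw -32.7 tilt [-1.e-04  0.e+00 -1.e+00] j6 88.5
28660 [0.14746165 0.1483153  0.14931797]
(array([ 0.57454033, -0.30057787,  0.02560048]), np.float64(0.14824115699297047))
```

Emit:
play_rows(
  steps=[
    [[0, 0, 0, 0, 0, 0], [0, 0, 0, 0, 0, 0], [0, 0, 0, 0, 0, 0], [0, 0, 0, 0, 0, 0], [0, 0, 0, 0, 0, 0], [0, 0, 0, 0, 0, 0], [0, 0, 0, 0, 0, 0]],
  ],
  claw=-1,
)

```text
time: 17.42
tool_pos: [0.5735, -0.2999, 0.1157]
tool_rot: [0.0, 0.96, -0.281, 0.0]
contact_force: [-0.2, 0.4, 1.6]
gripper_width: 0.584
grasp_force: 61.8
```

Emit:
play_rows(
  steps=[
    [[0, 0, -0.3, 0, 0, -6], [0, 0, -0.6, 0, 0, -12], [0, 0, -0.9, 0, 0, -18], [0, 0, -1.1, 0, 0, -24], [0, 0, -1.4, 0, 0, -30], [0, 0, -1.7, 0, 0, -36], [0, 0, -2.0, 0, 0, -42], [0, 0, -2.3, 0, 0, -48], [0, 0, -2.6, 0, 0, -54], [0, 0, -2.9, 0, 0, -60], [0, 0, -2.9, 0, 0, -60], [0, 0, -2.9, 0, 0, -60]],
  ],
)

```text
time: 18.42
tool_pos: [0.5733, -0.3, 0.1185]
tool_rot: [0.0, 0.972, 0.235, -0.0]
contact_force: [-0.3, -1.8, 0.7]
gripper_width: 0.58
grasp_force: 61.8
```

Now at 390° total; continuing.

Emit:
play_rows(
  steps=[
    [[0, 0, -0.3, 0, 0, -6], [0, 0, -0.6, 0, 0, -12], [0, 0, -0.9, 0, 0, -18], [0, 0, -1.1, 0, 0, -24], [0, 0, -1.4, 0, 0, -30], [0, 0, -1.7, 0, 0, -36], [0, 0, -2.0, 0, 0, -42], [0, 0, -2.3, 0, 0, -48], [0, 0, -2.6, 0, 0, -54], [0, 0, -2.9, 0, 0, -60], [0, 0, -2.9, 0, 0, -60], [0, 0, -2.9, 0, 0, -60]],
  ],
)

```text
time: 19.42
tool_pos: [0.5734, -0.2999, 0.1213]
tool_rot: [0.0, 0.725, 0.689, -0.0]
contact_force: [0.6, 0.4, 1.2]
gripper_width: 0.583
grasp_force: 61.8
```

Emit:
play_rows(
  steps=[
    [[0, 0, -0.3, 0, 0, -6], [0, 0, -0.6, 0, 0, -12], [0, 0, -0.9, 0, 0, -18], [0, 0, -1.1, 0, 0, -24], [0, 0, -1.4, 0, 0, -30], [0, 0, -1.7, 0, 0, -36], [0, 0, -2.0, 0, 0, -42], [0, 0, -2.3, 0, 0, -48], [0, 0, -2.6, 0, 0, -54], [0, 0, -2.9, 0, 0, -60], [0, 0, -2.9, 0, 0, -60], [0, 0, -2.9, 0, 0, -60]],
  ],
)

```text
time: 20.42
tool_pos: [0.5734, -0.2998, 0.1242]
tool_rot: [0.0, 0.284, 0.959, -0.0]
contact_force: [1.2, -0.1, 1.8]
gripper_width: 0.58
grasp_force: 61.8
```

Emit:
play_rows(
  steps=[
    [[0, 0, -0.3, 0, 0, -6], [0, 0, -0.6, 0, 0, -12], [0, 0, -0.9, 0, 0, -18], [0, 0, -1.1, 0, 0, -24], [0, 0, -1.4, 0, 0, -30], [0, 0, -1.7, 0, 0, -36], [0, 0, -1.7, 0, 0, -36], [0, 0, -1.7, 0, 0, -36], [0, 0, -1.7, 0, 0, -36]],
  ],
)

```text
time: 21.17
tool_pos: [0.5733, -0.2998, 0.1257]
tool_rot: [-0.0, -0.027, 1.0, 0.0]
contact_force: [0.6, -0.1, 1.9]
gripper_width: 0.581
grasp_force: 61.8
```

Emit:
play_rows(
  steps=[
    [[0, 0, -0.4, 0, 0, 0], [0, 0, -0.8, 0, 0, 0], [0, 0, -1.2, 0, 0, 0], [0, 0, -1.6, 0, 0, 0], [0, 0, -1.6, 0, 0, 0], [0, 0, -1.6, 0, 0, 0]],
  ],
)

```text
time: 21.67
tool_pos: [0.573, -0.2997, 0.1269]
tool_rot: [-0.0, -0.029, 1.0, 0.0]
contact_force: [-0.8, 0.4, -2.6]
gripper_width: 0.581
grasp_force: 62.2
```

Emit:
play_rows(
  steps=[
    [[0, 0, -0.4, 0, 0, 0], [0, 0, -0.8, 0, 0, 0], [0, 0, -1.2, 0, 0, 0], [0, 0, -1.6, 0, 0, 0], [0, 0, -1.6, 0, 0, 0], [0, 0, -1.6, 0, 0, 0]],
  ],
)

```text
time: 22.17
tool_pos: [0.5733, -0.2999, 0.1291]
tool_rot: [0.0, -0.029, 1.0, -0.0]
contact_force: [-0.2, 0.4, -2.1]
gripper_width: 0.577
grasp_force: 62.2
```

Emit:
play_rows(
  steps=[
    [[0, 0, -2, 0, 0, 0], [0, 0, -4, 0, 0, 0], [0, 0, -7, 0, 0, 0], [0, 0, -11, 0, 0, 0], [0, 0, -16, 0, 0, 0], [0, 0, -22, 0, 0, 0], [0, 0, -28, 0, 0, 0], [0, 0, -34, 0, 0, 0], [0, 0, -40, 0, 0, 0], [0, 0, -45, 0, 0, 0], [0, 0, -45, 0, 0, 0], [0, 0, -45, 0, 0, 0]],
  ],
)

```text
time: 23.17
tool_pos: [0.5735, -0.3, 0.1746]
tool_rot: [0.0, -0.029, 1.0, -0.0]
contact_force: [0.2, 0.3, -1.2]
gripper_width: 0.582
grasp_force: 62.2
```

```bash
python3 - <<'E'
from h import *
rel((.554,.084,.175));print(manip.state()["contact_force"],np.degrees(manip.state()["joint_pos"]).round(0))
p,d=vision.grab_frame("scene");np.save("scene3.npy",d);cv2.imwrite("pics/s3.png",cv2.resize(p[160:360,230:490],None,fx=3,fy=3))
E
```

```text
shift [ -2.6 384.5  -0.6] turn z None pos [ 0.5735 -0.3     0.1746] yaw -176.7 tilt [ 7.e-04 -5.e-04 -1.e+00] j6 -127.5
[ 0.21785817  0.34004129 -1.18632314] [ -34.    8.   92.    0.   79. -127.]
```

View pics/s3.png

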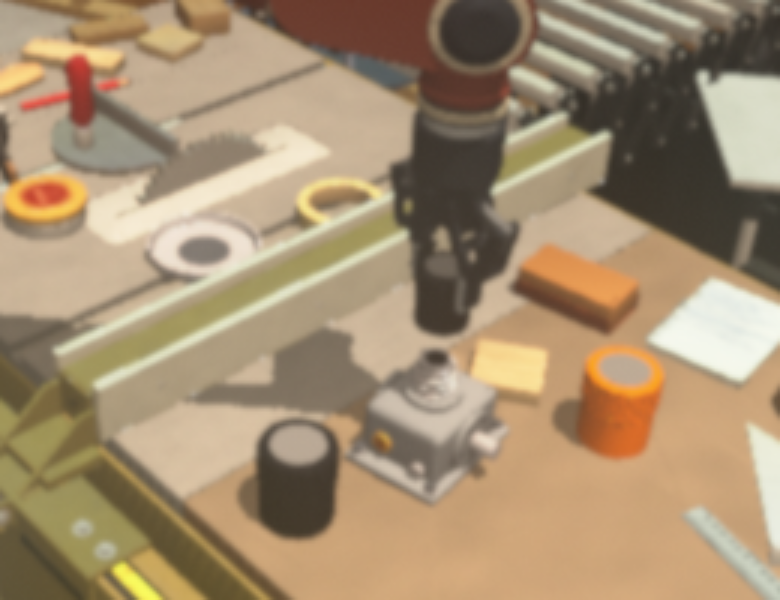

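The crop shows the cap held clear of the bare neck at (437,360). The dish is at (203,248), and the fence is lower than the cap's rim. I'll carry it across and look at the dish from the wrist.

Emit:
play_rows(
  steps=[
    [[8, 20, -15, 0, 0, 0], [15, 60, -30, 0, 0, 0], [22, 100, -30, 0, 0, 0], [29, 140, -30, 0, 0, 0], [36, 180, -30, 0, 0, 0], [43, 220, -30, 0, 0, 0], [50, 260, -30, 0, 0, 0], [57, 300, -30, 0, 0, 0], [64, 340, -30, 0, 0, 0], [71, 370, -30, 0, 0, 0], [71, 385, -30, 0, 0, 0], [71, 388, -30, 0, 0, 0]],
  ],
)

```text
time: 24.22
tool_pos: [0.479, 0.086, 0.2035]
tool_rot: [-0.0, -0.031, 1.0, 0.0]
contact_force: [1.1, 0.2, -1.5]
gripper_width: 0.585
grasp_force: 62.7
```

Emit:
play_rows(
  steps=[
    [[0, 0, 0, 0, 0, 0], [0, 0, 0, 0, 0, 0], [0, 0, 0, 0, 0, 0], [0, 0, 0, 0, 0, 0], [0, 0, 0, 0, 0, 0], [0, 0, 0, 0, 0, 0]],
  ],
)

```text
time: 24.72
tool_pos: [0.4802, 0.0827, 0.204]
tool_rot: [-0.0, -0.028, 1.0, -0.0]
contact_force: [0.1, -1.2, -1.6]
gripper_width: 0.581
grasp_force: 62.7
```

```bash
python3 - <<'E'
from h import *
s=manip.state();P=campose("wrist",s);p,d=vision.grab_frame("wrist");cv2.imwrite("pics/w4.png",p);np.save("w4.npy",d)
rel((.554,.084,.12));w=cloud(P,d);X,Y,Z=w[...,0],w[...,1],w[...,2]
m=(np.hypot(X-.554,Y-.084)<.085)&(Z>.009)&(Z<.03)
q=np.c_[X[m],Y[m]];f=least_squares(lambda a:np.hypot(*(q-a[:2]).T)-a[2],[.554,.084,.06],loss="soft_l1",f_scale=.001).x
print(m.sum(),f,q.min(0),q.max(0))
W=cloud(campose("scene"),np.load("scene0.npy"));m=(W[...,2]>.03)&(np.hypot(W[...,0]-.554,W[...,1]-.084)<.16)&(W[...,1]>-.02);print("tall near dish",m.sum(),W[m].min(0) if m.any() else"",W[m].max(0) if m.any() else"")
E
```

```text
shift [-73.8  -3.   84. ] turn z None pos [0.4802 0.0829 0.204 ] yaw -176.8 tilt [-1.e-04 -1.e-04 -1.e+00] j6 -92.2
1419 [0.55456113 0.08707889 0.06019135] [0.49255792 0.02397866] [0.56984137 0.15078544]
tall near dish 93 [ 0.43688833 -0.01967399  0.03014093] [0.67550488 0.22887307 0.06901017]
```

View pics/w4.png

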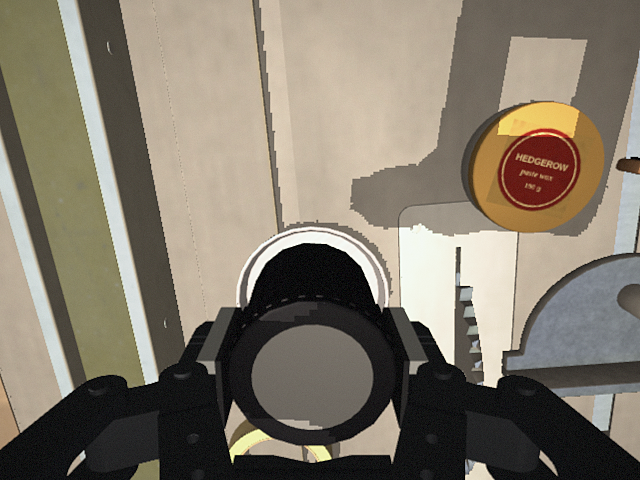

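The wrist view shows the cap at (312,375) with the dish's near rim arc around (312,280). The saw blade stands to the right at (468,330) and the wax tin is at (540,165). I'll turn the hand so the fingers open along x, away from the blade, and go above the dish centre at about (0.555, 0.0865).

Emit:
play_rows(
  steps=[
    [[-15, 0, 0, 0, 0, 7], [-30, 0, 0, 0, 0, 14], [-45, 0, 10, 0, 0, 21], [-60, -0.5, 20, 0, 0, 28], [-70, -0.5, 35, 0, 0, 35], [-75, -0.5, 50, 0, 0, 42], [-75, -0.5, 65, 0, 0, 49], [-75, -0.5, 80, 0, 0, 56], [-75, -0.5, 90, 0, 0, 63], [-75, -0.5, 100, 0, 0, 70], [-75, -0.5, 110, 0, 0, 77], [-75, -0.5, 115, 0, 0, 84]],
  ],
)

```text
time: 25.77
tool_pos: [0.5542, 0.0869, 0.0874]
tool_rot: [-0.001, 0.65, 0.76, -0.001]
contact_force: [-0.1, 0.1, -2.2]
gripper_width: 0.581
grasp_force: 62.6
```

Emit:
play_rows(
  steps=[
    [[0, 0, 0, 0, 0, 0], [0, 0, 0, 0, 0, 0], [0, 0, 0, 0, 0, 0], [0, 0, 0, 0, 0, 0], [0, 0, 0, 0, 0, 0], [0, 0, 0, 0, 0, 0]],
  ],
)

```text
time: 26.27
tool_pos: [0.5553, 0.0872, 0.0896]
tool_rot: [0.0, 0.647, 0.762, 0.0]
contact_force: [0.8, 0.1, -2.4]
gripper_width: 0.58
grasp_force: 62.6
```

```bash
python3 - <<'E'
from h import *
s=manip.state();P=campose("wrist",s);p,d=vision.grab_frame("wrist")
rel((.555,.0865,.033));w=cloud(P,d);X,Y,Z=w[...,0],w[...,1],w[...,2]
m=(np.hypot(X-.555,Y-.086)<.085)&(Z>.009)&(Z<.03)
q=np.c_[X[m],Y[m]];f=least_squares(lambda a:np.hypot(*(q-a[:2]).T)-a[2],[.554,.084,.06],loss="soft_l1",f_scale=.001).x
print(m.sum(),f,np.percentile(q,[1,99],axis=0))
m=(np.hypot(X-s["tool_pos"][0],Y-s["tool_pos"][1])<.02)&(Z>.09);print("captop",np.median(Z[m]))
E
```

```text
shift [-0.7 -0.4 56.5] turn z None pos [0.5552 0.0872 0.0895] yaw 99.3 tilt [ 7.e-04  0.e+00 -1.e+00] j6 -8.0
5803 [0.55568501 0.08766543 0.06040629] [[0.49340929 0.05023898]
 [0.61800414 0.14969141]]
captop 0.12233931551318404
```

Emit:
play_rows(
  steps=[
    [[0, 0, 8, 0, 0, 0], [0, 0, 18, 0, 0, 0], [0, 0, 28, 0, 0, 0], [0, 0, 38, 0, 0, 0], [0, 0, 46, 0, 0, 0], [0, 0, 51, 0, 0, 0], [0, 0, 54, 0, 0, 0], [0, 0, 55, 0, 0, 0], [0, 0, 55, 0, 0, 0], [0, 0, 55, 0, 0, 0], [0, 0, 55, 0, 0, 0], [0, 0, 55, 0, 0, 0]],
  ],
)

```text
time: 27.32
tool_pos: [0.5554, 0.0873, 0.0346]
tool_rot: [0.0, 0.647, 0.762, 0.0]
contact_force: [0.2, -0.3, -0.8]
gripper_width: 0.579
grasp_force: 62.6
```

Emit:
play_rows(
  steps=[
    [[0, 0, 0.5, 0, 0, 0], [0, 0, 1, 0, 0, 0], [0, 0, 1.5, 0, 0, 0], [0, 0, 2, 0, 0, 0], [0, 0, 2.5, 0, 0, 0], [0, 0, 3, 0, 0, 0], [0, 0, 3.5, 0, 0, 0], [0, 0, 4, 0, 0, 0], [0, 0, 4, 0, 0, 0], [0, 0, 4, 0, 0, 0], [0, 0, 4, 0, 0, 0]],
  ],
)

```text
time: 28.23
tool_pos: [0.5551, 0.0873, 0.0302]
tool_rot: [0.0, 0.647, 0.762, 0.0]
contact_force: [-1.5, 0.4, 0.5]
gripper_width: 0.577
grasp_force: 62.7
```

Emit:
play_rows(
  steps=[
    [[0, 0, 0.2, 0, 0, 0], [0, 0, 0.4, 0, 0, 0], [0, 0, 0.6, 0, 0, 0], [0, 0, 0.6, 0, 0, 0], [0, 0, 0.6, 0, 0, 0], [0, 0, 0.6, 0, 0, 0]],
  ],
)

```text
time: 28.73
tool_pos: [0.5553, 0.0873, 0.0302]
tool_rot: [0.0, 0.647, 0.762, 0.0]
contact_force: [-2.5, -0.6, 6.7]
gripper_width: 0.579
grasp_force: 63.0
```

Contact: 6.7 N and the hand no longer descends. Release and lift.

Emit:
play_rows(
  steps=[
    [[0, 0, 0, 0, 0, 0], [0, 0, 0, 0, 0, 0], [0, 0, 0, 0, 0, 0], [0, 0, 0, 0, 0, 0], [0, 0, 0, 0, 0, 0], [0, 0, 0, 0, 0, 0], [0, 0, 0, 0, 0, 0]],
  ],
  claw=1,
)

```text
time: 29.32
tool_pos: [0.555, 0.0872, 0.0293]
tool_rot: [-0.0, 0.647, 0.762, -0.0]
contact_force: [0.4, -0.5, -0.7]
gripper_width: 1.0
grasp_force: 0.0
```

Emit:
play_rows(
  steps=[
    [[0, 0, -3, 0, 0, 0], [0, 0, -10, 0, 0, 0], [0, 0, -20, 0, 0, 0], [0, 0, -35, 0, 0, 0], [0, 0, -60, 0, 0, 0], [0, 0, -90, 0, 0, 0], [0, 0, -120, 0, 0, 0], [0, 0, -150, 0, 0, 0], [0, 0, -150, 0, 0, 0], [0, 0, -150, 0, 0, 0], [0, 0, -150, 0, 0, 0], [0, 0, -150, 0, 0, 0]],
  ],
)

```text
time: 30.32
tool_pos: [0.554, 0.0872, 0.178]
tool_rot: [-0.001, 0.647, 0.762, -0.001]
contact_force: [0.2, -0.1, 0.8]
gripper_width: 1.001
grasp_force: 0.0
```

```bash
python3 - <<'E'
from h import *
vision.grab_frame("top");vision.grab_frame("top")
s=manip.state();P=campose("wrist",s);p,d=vision.grab_frame("wrist");cv2.imwrite("pics/w9.png",p)
w=cloud(P,d);Z=w[...,2];m=(np.hypot(w[...,0]-.555,w[...,1]-.087)<.02)&(Z>.03);print(np.median(Z[m]),capfit(P,p,d,(.555,.087),.062),s["tool_pos"],s["time"])
E
```

```text
0.25165404748080406 (array([0.55508342, 0.08774596, 0.02539263]), np.float64(0.06257928756365799)) [0.55390892 0.08720033 0.17759615] 30.4167
```

View pics/w9.png

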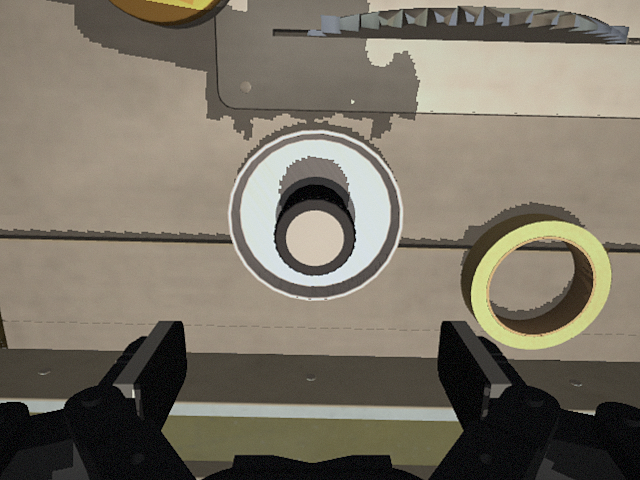

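The cap stands upright at (316,235) in the middle of the dish, with its top at 62 mm. The dish rim is centred near (316,214), and the hand is clear.

```bash
python3 -c "
from plant import order
print(order.job_done())"
```

```text
the job is handed in; nothing more can be done
None
```

The cap was unscrewed (about 1.5 turns, readings under 7 N), lifted free and set mouth-down within about 1 mm of the middle of the dish. I handed the job in at about 30 s; no verdict was returned.

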